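Refit the sprung roller in the bottle roller

TASK

The bottle roller on the bench is missing its front roller, which lies washed in the white cradle. Put it back: press its sprung pin in against the tall cheek until the other end passes the low cheek, lower it to the bearing holes and let the spring push it home, with the stub fully in the low cheek and the pin out in its hole. Feel your way gently, do not force it against the machine, and leave the beaker and the dropper bottle standing where they are.

Things in the scene. Friction and masses are not known exactly. Their poses are not given: they have to be found in the camera images.
- roller: Loose grey roller, cylinder 32 mm dia, 110 mm long, 0.2 kg. Origin mid-cylinder; own y axis along the axle, roll arbitrary. -y end: fixed flat-ended stub, 10 mm dia, 8 mm long. +y end: sprung steel pin, 8 mm dia, round slippery tip, 34 mm out when free. Starts level in the cradle, axle 45 mm above the bench, held only near its ends: grip the middle from above
- pin (a joint): How far the sprung pin is pressed into the roller, in m: 0 free (34 mm out), 0.027 fully in (7 mm out). The spring pushes with about 2 N at 0 and 0.35 N more per mm (about 10 N at 23 mm)
- cradle: Fixed white cradle, foot 80 x 120 mm, with two V-blocks 86 mm apart that carry the roller; origin at the centre of its underside, y along the roller's axle
- mixer: Fixed bottle roller, base 150 (x) x 220 (y) mm, y along the rollers, origin on the bench between the bays: front one (x=-35 mm) empty, rear one (x=+35) holds a roller. Low white cheek and 71 mm high motor housing at -y, white tower at +y. Cheeks, tower and rear roller are one rigid frame, clamped 0 to 24 mm above its lowest setting: this height is NOT reported, feel or see it
- bay (a point): On the front bay axis, axes as mixer: where the seated roller's origin lies if the frame is at its lowest setting (58 mm above the bench); the true seat is 0 to 24 mm straight above. Seated: cylinder end against the low cheek, stub in its socket, pin in the tower's hole and pressed in about 5 mm
- socket (a point): Bay axis at the inner face of the low cheek, frame lowest (55 mm to -y of bay). The blind socket here takes the stub: 15 mm wide and 13 mm high, centred on the bay axis, 10 mm deep. The cheek's top is 11 mm above the bay axis. All rises 0 to 24 mm with the frame
- groove (a point): Bay axis at the tower's inner face, frame lowest (73 mm to +y of bay). Upright groove, 12 mm wide, 5 deep, from the tower's top (68 mm above the axis; top 12 mm flared) to a foot 4 mm below the axis, where the pin stops level with it. In the lowest 12 mm a hole goes 6 mm deeper. With the pin on the groove's floor the stub clears the low cheek when pressed in over 19 mm
- beaker_waste: Glass beaker, 66 mm wide, 82 mm high, a bystander; origin at the centre of its underside
- dropper_left: Small white dropper bottle with a nozzle, 51 mm wide, 143 mm high, a bystander; origin at the centre of its underside

How it is judged:
By the outcome, as a careful person would: the job done as asked, in the order asked, and still so for the second after the job is handed in, with the robot touching nothing.
It also fails if it takes over 67 s, if anything falls off the work surface, if the arm or the gripper's body presses on something with over 40 N, if the wrist force passes 120 N, or if a joint passes its speed limit or range.

ROBOT

A 6-joint arm with a two-finger parallel gripper is mounted at the origin on a cart in front of the work surface, level with it; the furniture and walls round the work are solid. World frame = base frame: x ahead of the robot, y to its left, z up, the work surface at z = 0. Lengths are in m, angles in rad, forces in N, time in s.
With the tool pointing down it reaches from about 0.35 to 0.875 m from the base axis. Payload 4.2 kg.
Tool frame: the origin (TCP) lies on the centre line of the jaws, within the pads' length; the fingertips stand 8 mm ahead of it and the grasp point (between the pads) lies 11 mm behind it (ctrl.tip_extent is the distance from the TCP to the fingertips, in m); z points along the fingers, y is the line along which they close (so a half turn about z gives the same grasp; the last joint's range is limited). The gripper opens to 87 mm and grips with 3 to 60 N. Pads are 19 mm wide; open, the fingers measure 117 mm over their backs; the gripper's body (75 mm by 190 mm) begins 51 mm behind the grasp point.
Start: joints at [-1.012, 0.385, 0.008, 0, -1.194, -0.259], TCP at [0.185, -0.597, 0.231] pointing down, gripper open.
Joint ranges: [-3.14, 3.14], [-1.21, 2.06], [-1.07, 1.41], [-3.16, 2.05], [-2.99, -0.16], [-3.1, 3.1]. Speed limits (rad/s): [2.79, 2.79, 3.14, 3.14, 3.14, 3.14].

INTERFACE

Orientations are given as [roll, pitch, yaw] about the fixed x, y, z axes, in that order (R = Rz(yaw) Ry(pitch) Rx(roll)).
In Python, from bench import status, cams, job, ctrl gives the robot as it stands.
- The arm moves only by the tool jog_arm, never from a script. Its argument "moves" is a list that holds one entry, the list of rows, each a list of 7 numbers: the turn, a rotation vector about the world's x, y, z in rad, then the shift along the world's x, y, z in mm, then the opening, from 0 (shut) to 1 (fully open). A call has 1 to 12 rows; each row is the pose to reach, as a shift and turn from the pose commanded when the call began; what a row does not reach only later rows make up. A row lasts 1/10 s, in which the tool goes at most 50 mm and 8.59 degrees, less where a joint would pass 70% of its speed; a pose out of reach is approached as far as the arm can. A call with a gripper value outside its range is refused whole. The fingers move at their own pace and stop on an object; "squeeze" is the grip in N (left out, the last holds). Time passes only in rows, so rows that repeat a pose let the fingers close. It gives the time, the measured TCP pose, the force, the opening and the grip force at its end, in the units of the state.
- status.read_state(): the state, without advancing time (a new reading comes with each control period).
- cams.read_camera(name): name is "scene" or "top" or "wrist"; returns a dict with "img" (384x512x3 uint8, red, green, blue), "range_z" (384x512 float32, m along the optical axis (not along the pixel's ray), 0 where there is no reading), "K" (3x3 intrinsics, pixels), "eye" and "rotation" of the camera in the world. Camera axes: x right, y up, looking along -z (the intrinsics and any distortion apply to the point x, -y, -z); pixel columns grow to the right and rows downward; lengths in m; the calibration is good to about 2 mm. A picture is of the moment at which its call begins.
- job.close_job(): hands the job in; it is judged then, once.
The state is a dict: "clock": time; "q": joint angles; "joint_velocities": joint speeds; "effort": joint torques, N m; "tool_pos": TCP position; "orientation": TCP orientation; "wrist_force": force on the tool from outside, world axes, zero at the start; "moment": the same for the moment, N m; "opening": finger opening in m; "grasp_force": force on a finger pad.
Only numpy, scipy, OpenCV 4.12 (cv2) and the standard library are available. Lean on these libraries where they do the work, as an engineer would, in place of code of your own. Each camera call takes 0.05 s, during which the arm holds its last target. There are 200 camera calls.

## Working session

There is one attempt and no reset: what is moved stays moved. The work goes in short steps, Python scripts to look and compute and a tool call to move; the robot and the scene stay as the last step left them, time stands still between calls to the robot, and variables do not carry over. Pictures are saved under pics/ and viewed, at most 10 in all, crops included, and the job is handed in when it is done.

Besides the shell and the picture viewer there is one more tool, called after "Emit:" as a command line: name --argument value ..., lists and objects as JSON in quotes. jog_arm: Moves the arm, as the interface text tells. Its arguments: {"type":"object","properties":{"moves":{"type":"array"},"squeeze":{"type":"number"}},"required":["moves"]}

```bash
mkdir -p pics; cat > h.py <<'E'
import numpy as np, cv2
from bench import status, cams, job, ctrl
def grab(n):
    c=cams.read_camera(n); np.savez(f'{n}.npz',**{k:np.array(v) for k,v in c.items() if k in('img','range_z','K','eye','rotation')}); return c
def cloud(c):
    K=np.array(c['K']);z=np.array(c['range_z']);h,w=z.shape
    u,v=np.meshgrid(np.arange(w),np.arange(h))
    p=np.stack([(u-K[0,2])/K[0,0]*z,-(v-K[1,2])/K[1,1]*z,-z],-1)
    R=np.array(c['rotation']); 
    return p@R.T+np.array(c['eye'])
E
python3 - <<'E'
from h import *
s=status.read_state();print(s['clock'],s['tool_pos'],s['orientation'],s['opening'],ctrl.tip_extent)
a=grab('top');b=grab('scene')
print(a['eye'],b['eye'],a.keys(),np.array(a['rotation']).shape)
cv2.imwrite('pics/a.png',a['img'][...,::-1]);cv2.imwrite('pics/b.png',b['img'][...,::-1])
E
```

```text
0.0 [ 0.18441154 -0.59657065  0.22946153] [ 3.13940237e+00 -1.24826007e-04 -2.84201551e+00] 0.08746447230335991 0.008
[0.48467456 0.02014081 0.98718893] [-0.23307565  0.61109345  0.7359259 ] dict_keys(['img', 'range_z', 'K', 'eye', 'rotation']) (3,)
```

View pics/a.png

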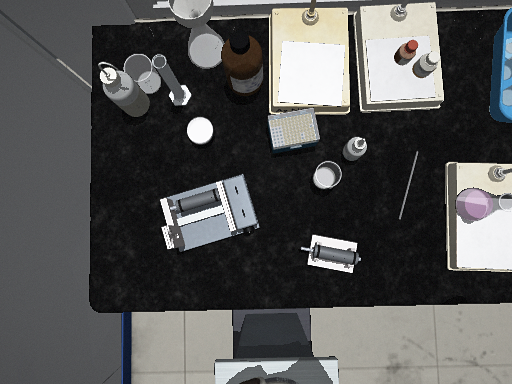

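View pics/b.png

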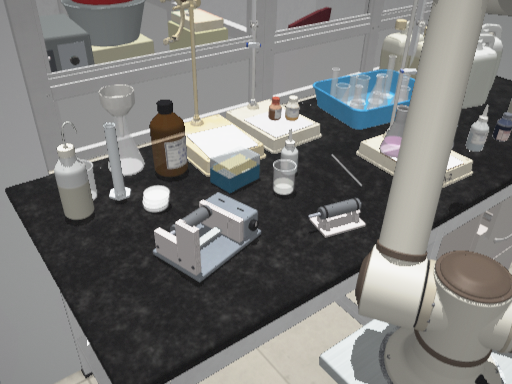

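```bash
python3 - <<'E'
import numpy as np
p=open('h.py').read().replace("R=np.array(c['rotation']); ","from scipy.spatial.transform import Rotation as Ro; R=Ro.from_euler('xyz',np.array(c['rotation'])).as_matrix()")
open('h.py','w').write(p)
from h import *
a=np.load('top.npz');b=np.load('scene.npz')
P=cloud(a);Q=cloud(b)
print(a['rotation'],a['K'][0,0],P[300,120],P[150,380],P[253,333],P[120,240]); print(Q[300,120],Q[200,280])
A=a['img'][...,::-1]
cv2.imwrite('pics/c.png',np.hstack([cv2.resize(A[165:260,150:270],None,fx=4,fy=4,interpolation=2),cv2.resize(A[215:310,290:370],None,fx=4,fy=4,interpolation=2)]))
E
```

```text
[ 0.08325597  0.01884305 -1.59689613] 371.0739377933574 [ 0.31197816  0.40567955 -0.00199271] [ 0.69133951 -0.29528551  0.00077892] [ 0.4246599  -0.14743628  0.05932379] [0.7853811  0.07844806 0.00100733]
[ 4.88342371e-01  4.02655058e-01 -3.00416839e-04] [ 0.58123531 -0.09830793  0.00139771]
```

View pics/c.png

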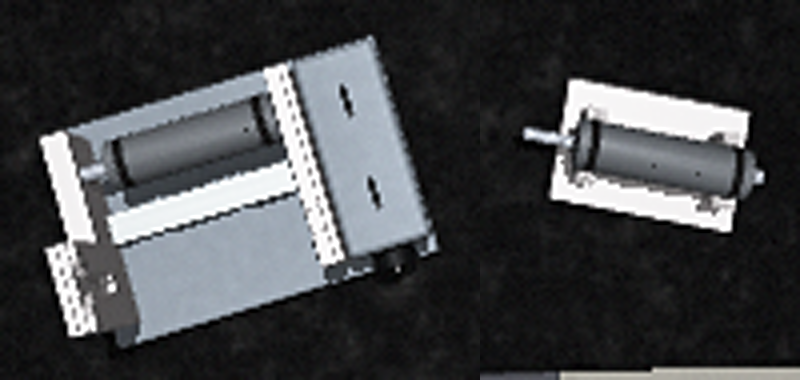

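```bash
python3 - <<'E'
from h import *
a=np.load('top.npz');b=np.load('scene.npz')
P=cloud(a);Q=cloud(b)
def at(n,x,y,ox=150,oy=165):
    u,v=ox+x/4,oy+y/4; i,j=int(round(v-.4)),int(round(u-.4)); print(n,(j,i),P[i,j].round(4))
for n,x,y in [('rear roller L',130,155),('rr R',245,120),('cheek',285,100),('cheek',320,220),('tower top',65,285),('tower top',75,320),('rear tower',70,190),('motor',350,120),('base',200,270),('base2',260,300),('mid wall',200,205)]: at(n,x,y)
# fits by PCA / minAreaRect
def rect(n,M,C=P):
    X=C[M][:,:2].astype(np.float32); r=cv2.minAreaRect(X); print(n,len(X),r, 'meanz',C[M][:,2].mean(), 'maxz',np.percentile(C[M][:,2],98))
v,u=np.mgrid[:384,:512]
ma=(u>150)&(u<270)&(v>165)&(v<260); ca=(u>290)&(u<370)&(v>220)&(v<290)
rect('mixer all',ma&(P[...,2]>.006)); 
rect('tower',ma&(P[...,2]>.115)); 
rect('roller',ca&(P[...,2]>.05)); rect('cradle+roller',ca&(P[...,2]>.005)&(P[...,2]<.02))
rect('pin etc',ca&(P[...,2]>.04))
X=P[ca&(P[...,2]>.05)]; m=X.mean(0); w=np.linalg.svd((X-m)[:,:2])[2][0]; print('roller pca',m,w,np.arctan2(-w[0],w[1]))
for z in np.arange(.06,.16,.005): print(round(z,3),(ma&(P[...,2]>=z)&(P[...,2]<z+.005)).sum(),end='; ')
ms=(Q[...,0]>.38)&(Q[...,0]<.65)&(Q[...,1]>.0)&(Q[...,1]<.35)
print()
for z in np.arange(.06,.16,.005): print(round(z,3),(ms&(Q[...,2]>=z)&(Q[...,2]<z+.005)).sum(),end='; ')
E
```

```text
rear roller L (182, 203) [0.5571 0.221  0.081 ]
rr R (211, 195) [0.5749 0.1493 0.0808]
cheek (221, 190) [0.5871 0.125  0.076 ]
cheek (230, 220) [0.5123 0.1041 0.0764]
tower top (166, 236) [0.4777 0.2481 0.1296]
tower top (168, 245) [0.457  0.2431 0.1313]
rear tower (167, 212) [0.5362 0.2593 0.0767]
motor (237, 195) [0.574  0.0859 0.0718]
base (200, 232) [0.4849 0.1886 0.0177]
base2 (215, 240) [0.4631 0.1502 0.014 ]
mid wall (200, 216) [0.5262 0.1862 0.0284]
mixer all 5160 ((0.573442280292511, 0.16752314567565918), (0.256477415561676, 0.2294001281261444), 17.129329681396484) meanz 0.05932761004461762 maxz 0.13289717994754024
tower 252 ((0.49265581369400024, 0.13970139622688293), (0.053674932569265366, 0.2335653007030487), 9.123126983642578) meanz 0.3172687973746415 maxz 0.9871889333730504
roller 558 ((0.4370841681957245, -0.09171291440725327), (0.24064680933952332, 0.03454736992716789), 75.12133026123047) meanz 0.08739148173695593 maxz 0.9871889333730504
cradle+roller 723 ((0.44873735308647156, -0.15353433787822723), (0.13316799700260162, 0.13551312685012817), 77.18585205078125) meanz 0.007765592732148539 maxz 0.011546762969112065
pin etc 665 ((0.4347497224807739, -0.09550151228904724), (0.24817252159118652, 0.04327757656574249), 76.54136657714844) meanz 0.08081282983114012 maxz 0.9871889333730504
roller pca [ 0.42296021 -0.14778143  0.08739148] [-0.27903126 -0.96028202] 2.858807504456457
0.06 60; 0.065 503; 0.07 1047; 0.075 605; 0.08 107; 0.085 13; 0.09 12; 0.095 11; 0.1 12; 0.105 11; 0.11 13; 0.115 7; 0.12 18; 0.125 33; 0.13 136; 0.135 3; 0.14 0; 0.145 0; 0.15 0; 0.155 0; 
0.06 188; 0.065 658; 0.07 653; 0.075 268; 0.08 45; 0.085 41; 0.09 48; 0.095 37; 0.1 50; 0.105 46; 0.11 38; 0.115 47; 0.12 50; 0.125 64; 0.13 101; 0.135 0; 0.14 0; 0.145 0; 0.15 0; 0.155 0;
```

```bash
python3 - <<'E'
from h import *
a=np.load('top.npz');b=np.load('scene.npz')
P=cloud(a);Q=cloud(b); V=a['range_z']>.1; W=b['range_z']>.1
v,u=np.mgrid[:384,:512]
ma=V&(u>150)&(u<270)&(v>165)&(v<260); ca=V&(u>290)&(u<370)&(v>220)&(v<290)
def rect(n,M,C=P):
    X=C[M][:,:2].astype(np.float32); r=cv2.minAreaRect(X); print(n,len(X),np.round(r[0],4),np.round(r[1],4),round(r[2],2),'z',C[M][:,2].mean().round(4))
rect('mixer',ma&(P[...,2]>.006)&(P[...,2]<.2))
rect('tower',ma&(P[...,2]>.125)); 
rect('roller',ca&(P[...,2]>.052)); rect('cradle',ca&(P[...,2]>.005)); 
X=P[ca&(P[...,2]>.054)]; m=X.mean(0); w=np.linalg.svd((X-m)[:,:2],full_matrices=False)[2][0]; w*=np.sign(w[1]);print('roller pca',m,w,np.degrees(np.arctan2(-w[0],w[1])),np.ptp((X-m)[:,:2]@w))
X=P[ma&(P[...,2]>.0785)&(P[...,2]<.09)&(u>170)&(u<222)]; m=X.mean(0); w=np.linalg.svd((X-m)[:,:2],full_matrices=False)[2][0]; w*=np.sign(w[1]);print('rear roller pca',m,w,np.degrees(np.arctan2(-w[0],w[1])),np.percentile(X[:,2],[50,90,98]))
c=Q; S=W&(Q[...,2]>.125)&(Q[...,2]<.14)&(Q[...,0]<.6)&(Q[...,0]>.38)&(Q[...,1]>.2)&(Q[...,1]<.3); rect('tower scene',S,Q)
S=W&(Q[...,2]>.006)&(Q[...,2]<.14)&(Q[...,0]<.66)&(Q[...,0]>.36)&(Q[...,1]>0.0)&(Q[...,1]<.31); rect('mixer scene',S,Q)
# roller centre in scene
S=W&(Q[...,2]>.054)&(Q[...,2]<.07)&(Q[...,0]<.5)&(Q[...,0]>.36)&(Q[...,1]>-.25)&(Q[...,1]<-.05); rect('roller scene',S,Q)
# white cheek pixel mask
img=a['img'].astype(int); wh=(img.min(-1)>225)&ma&(P[...,2]>.07)&(u>210)
rect('cheek white',wh); X=P[wh];m=X.mean(0); w=np.linalg.svd((X-m)[:,:2],full_matrices=False)[2][0];print(m,w,np.degrees(np.arctan2(w[1],w[0])))
E
```

```text
mixer 5105 [0.5766 0.1736] [0.2404 0.2266] 15.47 z 0.0493
tower 172 [0.4754 0.2444] [0.0533 0.0178] 15.44 z 0.1316
roller 498 [ 0.4206 -0.1545] [0.1113 0.0296] 77.83 z 0.0579
cradle 1429 [ 0.448  -0.1468] [0.1516 0.1338] 79.55 z 0.0306
roller pca [ 0.42056881 -0.15397035  0.05853753] [0.21278958 0.97709805] -12.285878894523762 0.11018586858672261
rear roller pca [0.5539541  0.1907447  0.08057461] [-0.66845837  0.74374956] 41.94819241830319 [0.07998817 0.08274456 0.08787352]
tower scene 165 [0.4743 0.2451] [0.0544 0.0202] 15.85 z 0.1302
mixer scene 5518 [0.531  0.1594] [0.1492 0.2229] 14.18 z 0.0487
roller scene 236 [ 0.4176 -0.1525] [0.1112 0.0251] 77.22 z 0.0576
cheek white 249 [0.5482 0.1149] [0.126  0.0138] 15.61 z 0.0751
[0.54790948 0.11512561 0.07510838] [-0.96252283 -0.27120068] -164.26427308545587
```

Emit:
jog_arm --moves '[[[0, 0, 0.1, 20, 37, 0, 1], [0, 0, 0.2, 43, 80, 0, 1], [0, 0, 0.3, 65, 122, 0, 1], [0, 0, 0.4, 87, 165, 0, 1], [0, 0, 0.5, 110, 207, -10, 1], [0, 0, 0.6, 133, 250, -20, 1], [0, 0, 0.7, 155, 292, -30, 1], [0, 0, 0.8, 178, 335, -40, 1], [0, 0, 0.9, 200, 377, -50, 1], [0, 0, 1.0, 220, 415, -60, 1], [0, 0, 1.056, 236, 443, -60, 1], [0, 0, 1.056, 236, 443, -60, 1]]]' --squeeze 45

```text
clock: 1.3
tool_pos: [0.4221, -0.1515, 0.1702]
orientation: [3.142, 0.0, -1.78]
wrist_force: [-0.7, -0.4, 0.4]
opening: 0.0872
grasp_force: 0.0
```

```bash
python3 - <<'E'
from h import *
s=status.read_state();print(s['clock'],s['tool_pos'],s['orientation'],s['opening'],s['q'],s['wrist_force'])
a=grab('wrist');cv2.imwrite('pics/d.png',a['img'][...,::-1])
P=cloud(a);V=a['range_z']>.05
R=np.linalg.norm(P[...,:2]-[.42,-.154],axis=-1)<.12
M=V&R&(P[...,2]>.05)&(P[...,2]<.07)
X=P[M];r=cv2.minAreaRect(X[:,:2].astype(np.float32));print(r,np.percentile(X[:,2],[50,95,99]))
M=V&R&(P[...,2]>.037)&(P[...,2]<.07);print(cv2.minAreaRect(P[M][:,:2].astype(np.float32)))
E
```

```text
1.3 [ 0.42210346 -0.15150497  0.17022213] [ 3.14153591e+00  2.68767496e-05 -1.77985523e+00] 0.08723929272027997 [ 1.96949336e-02  1.42343483e-01 -4.95292070e-01 -4.85896654e-05
 -9.33209943e-01 -2.28724914e-01] [-0.72989779 -0.44482096  0.44329751]
((0.41997820138931274, -0.15862232446670532), (0.11762157082557678, 0.030442703515291214), 77.88109588623047) [0.05900466 0.06142178 0.06209385]
((0.4204663932323456, -0.15415596961975098), (0.12658171355724335, 0.04770110175013542), 77.53987884521484)
```

View pics/d.png

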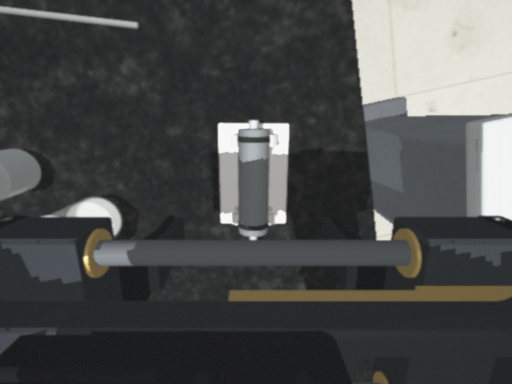

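Emit:
jog_arm --moves '[[[0, 0, 0, 0, -1, -40, 1], [0, 0, 0, 0, -1, -80, 1], [0, 0, 0, 0, -1, -105, 1], [0, 0, 0, 0, -1, -125, 1], [0, 0, 0, 0, -1, -135, 1], [0, 0, 0, 0, -1, -135, 1], [0, 0, 0, 0, -1, -135, 0.35], [0, 0, 0, 0, -1, -135, 0.2], [0, 0, 0, 0, -1, -135, 0.2], [0, 0, 0, 0, -1, -135, 0.2], [0, 0, 0, 0, -1, -135, 0.2], [0, 0, 0, 0, -1, -135, 0.2]]]' --squeeze 45

```text
clock: 2.55
tool_pos: [0.4207, -0.1551, 0.0358]
orientation: [-3.141, 0.0, -1.786]
wrist_force: [-0.2, -0.9, 0.6]
opening: 0.0474
grasp_force: 0.0
```

```bash
python3 - <<'E'
from h import *
s=status.read_state();print({k:np.round(v,4) for k,v in s.items() if k!='effort'})
E
```

```text
{'clock': np.float64(2.55), 'q': array([ 0.0113,  0.3505, -0.6582, -0.    , -0.5616, -0.2262]), 'joint_velocities': array([ 0.0009,  0.0035, -0.0006,  0.0016,  0.    ,  0.0005]), 'tool_pos': array([ 0.4207, -0.1551,  0.0358]), 'orientation': array([-3.1411e+00,  1.0000e-04, -1.7857e+00]), 'wrist_force': array([-0.1512, -0.8935,  0.5806]), 'moment': array([ 0.0841,  0.0515, -0.0041]), 'grasp_force': np.float64(0.0), 'opening': np.float64(0.0474)}
```

Emit:
jog_arm --moves '[[[0, 0, 0, 0, 0, -1, 0.2], [0, 0, 0, 0, 0, -1, 0.2], [0, 0, 0, 0, 0, -1, 0.2], [0, 0, 0, 0, 0, -1, 0.2], [0, 0, 0, 0, 0, -1, 0.2]]]' --squeeze 45

```text
clock: 3.05
tool_pos: [0.4205, -0.1551, 0.0344]
orientation: [3.141, -0.0, -1.786]
wrist_force: [-1.2, 0.3, -1.3]
opening: 0.0307
grasp_force: 45.0
```

Emit:
jog_arm --moves '[[[0, 0, 0, 0, 0, 30, 0.2], [0, 0, 0, 0, 0, 70, 0.2], [0, 0, 0, 0, 0, 110, 0.2], [0, 0, 0.04, 5, 20, 145, 0.2], [0, 0, 0.08, 10, 40, 165, 0.2], [0, 0, 0.08, 10, 40, 165, 0.2], [0, 0, 0.08, 10, 40, 165, 0.2]]]'

```text
clock: 3.75
tool_pos: [0.4298, -0.1148, 0.1989]
orientation: [3.14, 0.0, -1.706]
wrist_force: [-0.3, -0.7, -3.1]
opening: 0.0311
grasp_force: 45.0
```

```bash
python3 - <<'E'
from h import *
a=grab('top');b=grab('scene')
A=a['img'][...,::-1];B=b['img'][...,::-1]
x=cv2.resize(A[205:255,155:205],None,fx=8,fy=8,interpolation=cv2.INTER_CUBIC);y=cv2.resize(B[190:290,150:250],None,fx=4,fy=4,interpolation=cv2.INTER_CUBIC)
cv2.imwrite('pics/e.png',np.hstack([x,y]))
E
```

```text
(no output)
```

View pics/e.png

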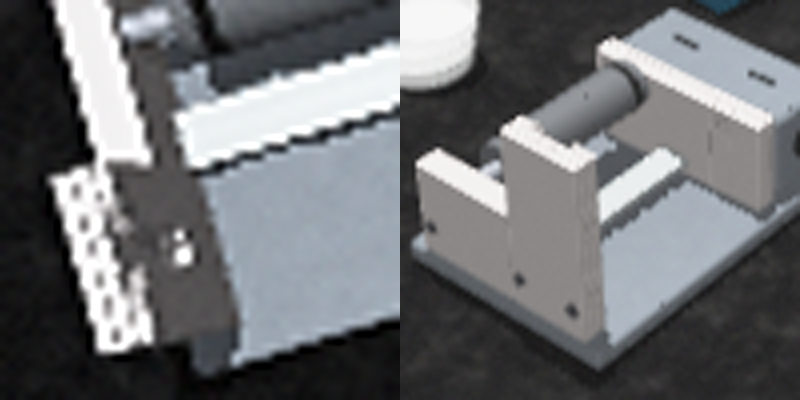

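Emit:
jog_arm --moves '[[[0, 0, 0.06, 10, 30, 0, 0.2], [0, 0, 0.13, 20, 70, 0, 0.2], [0, 0, 0.2, 32, 112, 0, 0.2], [0, 0, 0.27, 45, 154, 0, 0.2], [0, 0, 0.33, 57, 196, 0, 0.2], [0, 0, 0.38, 67, 232, -10, 0.2], [0, 0, 0.405, 73, 256, -25, 0.2], [0, 0, 0.405, 73, 256, -40, 0.2], [0, 0, 0.405, 73, 256, -40, 0.2], [0, 0, 0.405, 73, 256, -40, 0.2]]]'

```text
clock: 4.85
tool_pos: [0.5032, 0.1398, 0.1584]
orientation: [3.138, -0.001, -1.302]
wrist_force: [0.1, 0.6, -1.2]
opening: 0.0306
grasp_force: 45.0
```

```bash
python3 - <<'E'
from h import *
s=status.read_state();print({k:np.round(v,4) for k,v in s.items() if k in('tool_pos','orientation','wrist_force','moment')})
a=grab('wrist');b=grab('scene')
A=a['img'][...,::-1];B=b['img'][...,::-1]
cv2.imwrite('pics/f.png',np.hstack([A[:, 56:456],cv2.resize(B[150:278,120:250],(390,384),interpolation=cv2.INTER_CUBIC)]))
E
```

```text
{'tool_pos': array([0.5032, 0.1398, 0.1584]), 'orientation': array([ 3.1385e+00, -1.3000e-03, -1.3017e+00]), 'wrist_force': array([ 0.0811,  0.5535, -1.1635]), 'moment': array([-0.0611,  0.1184, -0.0235])}
```

View pics/f.png

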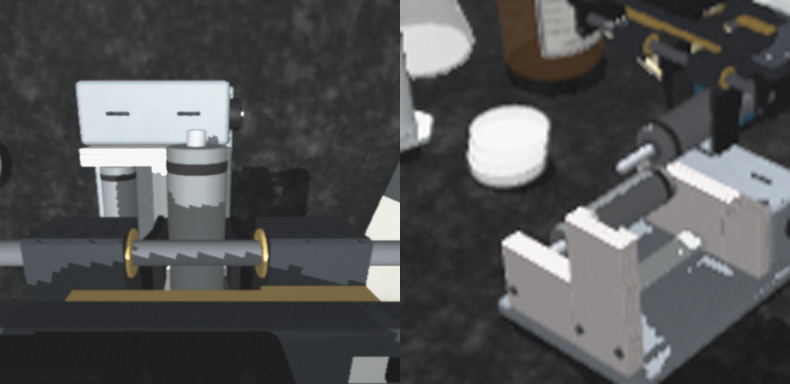

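```bash
python3 - <<'E'
from h import *
a=np.load('wrist.npz');P=cloud(a);V=a['range_z']>.03;v,u=np.mgrid[:384,:512]
def rect(n,M):
    X=P[M][:,:2].astype(np.float32);r=cv2.minAreaRect(X);print(n,len(X),np.round(r[0],4),np.round(r[1],4),round(r[2],2),'z',np.percentile(P[M][:,2],[5,50,95]).round(4));return X
box=V&(u>120)&(u<300)&(v>70)&(v<150)
H=box&(abs(P[...,2]-.071)<.0035)&(v<142)
rect('housing',H)
C=V&(u>137)&(u<221)&(v>145)&(v<170)&(P[...,2]>.072)&(P[...,2]<.082);rect('cheek',C)
# rolled axes: by row columns, highest pts
def axis(n,M):
    X=P[M];m=X.mean(0)
    # cylinder fit r=.016
    from scipy.optimize import least_squares
    th0=np.radians(105.5)
    def f(p):
        d=np.array([np.cos(p[2]),np.sin(p[2]),p[4]]);d/=np.linalg.norm(d)
        w=X-np.array([p[0],p[1],p[3]]);w=w-np.outer(w@d,d);return np.linalg.norm(w,axis=1)-.016
    # fix point along axis
    g=lambda q:f([m[0]+q[0]*np.cos(th0-np.pi/2),m[1]+q[0]*np.sin(th0-np.pi/2),q[1],q[2],q[3]])
    r=least_squares(g,[0,th0,m[2]-.014,0],loss='soft_l1',f_scale=.001)
    q=r.x;print(n,len(X),'pt',(m[0]+q[0]*np.cos(th0-np.pi/2)).round(4),(m[1]+q[0]*np.sin(th0-np.pi/2)).round(4),'z',q[2].round(4),'yaw',np.degrees(q[1])-90,'slope',q[3],'rms',np.std(r.fun))
axis('held',V&(u>226)&(u<278)&(v>155)&(v<205)&(P[...,2]>.15))
axis('rear',V&(u>158)&(u<192)&(v>170)&(v<215)&(P[...,2]>.06)&(P[...,2]<.09))
X=P[V&(u>222)&(u<282)&(v>120)&(v<215)&(P[...,2]>.145)];d=np.array([-.2672,.9636]);c=np.array([.5032,.1398]);t=(X[:,:2]-c)@d;print('held extents',np.percentile(t,[0,1,5]),)
st=P[V&(u>246)&(u<258)&(v>128)&(v<140)&(P[...,2]>.14)];print('stub',((st[:,:2]-c)@d).min(),st[:,2].max())
E
```

```text
housing 8906 [0.5588 0.0781] [0.1291 0.0501] 15.36 z [0.0696 0.0711 0.0724]
cheek 1610 [0.5745 0.1238] [0.0719 0.0187] 15.35 z [0.0738 0.0756 0.0774]
held 2486 pt 0.5147 0.1019 z 0.169 yaw 15.753429519361958 slope -0.013112711816107295 rms 0.0005656274611129705
rear 1441 pt 0.5742 0.1545 z 0.0645 yaw 15.522906859075931 slope -0.0065264778448769715 rms 0.0006078057042462372
held extents [-0.06309389 -0.0621856  -0.057578  ]
stub -0.06309388891239333 0.17516575536423368
```

Emit:
jog_arm --moves '[[[0, 0, -0.005, 1.4, 0.4, -15, 0.2], [0, 0, -0.005, 1.4, 0.4, -32, 0.2], [0, 0, -0.005, 1.4, 0.4, -44, 0.2], [0, 0, -0.005, 1.4, 0.4, -44, 0.2], [0, 0, -0.005, 0.3, 4.4, -44, 0.2], [0, 0, -0.005, -0.7, 8.4, -44, 0.2], [0, 0, -0.005, -1.5, 11, -44, 0.2], [0, 0, -0.005, -2.1, 13, -44, 0.2], [0, 0, -0.005, -2.1, 13, -44, 0.2], [0, 0, -0.005, -2.1, 13, -44, 0.2]]]'

```text
clock: 5.95
tool_pos: [0.5015, 0.154, 0.1157]
orientation: [-3.141, 0.0, -1.305]
wrist_force: [0.2, 0.0, -2.3]
opening: 0.0307
grasp_force: 45.0
```

```bash
cat > st.py <<'E'
from h import *
s=status.read_state();x=np.array([.9639,.2661]);y=np.array([-.2661,.9639]);p=np.array(s['tool_pos']);f=np.array(s['wrist_force']);m=np.array(s['moment'])
print('t',s['clock'],'loc mm x',(p[:2]@x*1e3-524.6).round(2),'y',(p[:2]@y*1e3-26.8).round(2),'axle z',(p[2]*1e3+11).round(2),'F loc',(f[:2]@x).round(2),(f[:2]@y).round(2),f[2].round(2),'M loc',(m[:2]@x).round(3),(m[:2]@y).round(3),m[2].round(3),'ori',np.round(s['orientation'],4),s['grasp_force'])
E
python3 st.py; python3 - <<'E'
from h import *
b=grab('scene');B=b['img'][...,::-1]
cv2.imwrite('pics/g.png',cv2.resize(B[170:270,140:250],(770,700),interpolation=cv2.INTER_CUBIC)[:600])
E
```

```text
t 5.95 loc mm x -0.23 y -11.76 axle z 126.68 F loc 0.16 0.0 -2.33 M loc 0.032 0.082 0.042 ori [-3.1414  0.     -1.3055] 44.977746438235044
```

View pics/g.png

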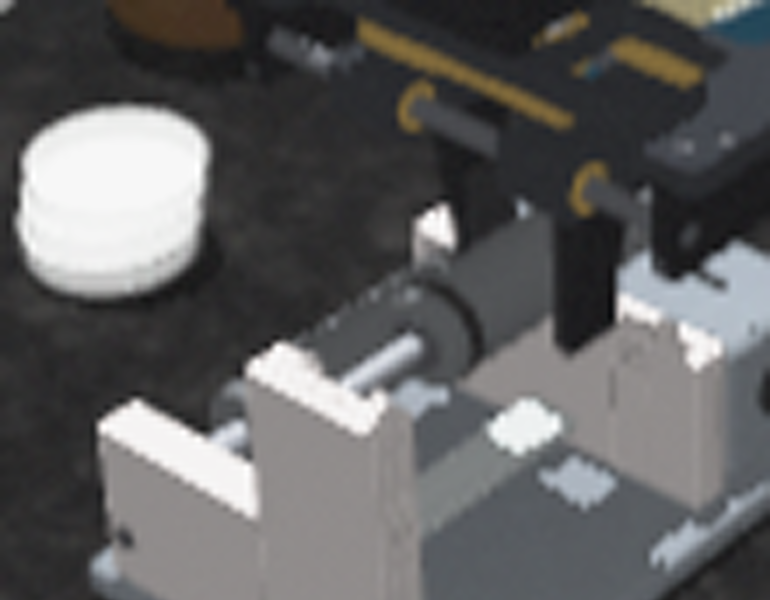

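Emit:
jog_arm --moves '[[[0, 0, 0, 0, 0, -5, 0.2], [0, 0, 0, 0, 0, -10, 0.2], [0, 0, 0, 0, 0, -15, 0.2], [0, 0, 0, 0, 0, -19, 0.2], [0, 0, 0, 0, 0, -19, 0.2], [0, 0, 0, 0, 0, -19, 0.2]]]'

```text
clock: 6.6
tool_pos: [0.5015, 0.1539, 0.0964]
orientation: [3.141, -0.0, -1.306]
wrist_force: [-0.1, -0.0, -1.6]
opening: 0.0309
grasp_force: 45.0
```

```bash
python3 st.py
```

```text
t 6.6 loc mm x -0.24 y -11.93 axle z 107.4 F loc -0.11 0.01 -1.58 M loc 0.075 0.077 -0.044 ori [ 3.1413e+00 -2.0000e-04 -1.3057e+00] 44.977780133485794
```

Emit:
jog_arm --moves '[[[0, 0, 0, -0.5, 1.9, 0, 0.2], [0, 0, 0, -1.1, 3.9, 0, 0.2], [0, 0, 0, -1.6, 5.8, 0, 0.2], [0, 0, 0, -1.6, 5.8, 0, 0.2], [0, 0, 0, -1.6, 5.8, 0, 0.2]]]'

```text
clock: 7.1
tool_pos: [0.4999, 0.1595, 0.0966]
orientation: [-3.142, -0.0, -1.306]
wrist_force: [1.7, -4.9, -2.5]
opening: 0.0309
grasp_force: 45.0
```

```bash
python3 st.py
```

```text
t 7.1 loc mm x -0.26 y -6.08 axle z 107.64 F loc 0.37 -5.15 -2.45 M loc -0.973 -0.093 -0.048 ori [-3.1416e+00 -3.0000e-04 -1.3057e+00] 44.97672786936164
```

Emit:
jog_arm --moves '[[[0, 0, 0, -0.5, 1.9, 0, 0.2], [0, 0, 0, -1.1, 3.9, 0, 0.2], [0, 0, 0, -1.6, 5.8, 0, 0.2], [0, 0, 0, -1.6, 5.8, 0, 0.2], [0, 0, 0, -1.6, 5.8, 0, 0.2]]]'

```text
clock: 7.6
tool_pos: [0.4983, 0.1653, 0.0966]
orientation: [3.141, -0.001, -1.306]
wrist_force: [3.1, -4.7, -1.1]
opening: 0.0309
grasp_force: 45.0
```

```bash
python3 st.py
```

```text
t 7.6 loc mm x -0.3 y -0.09 axle z 107.57 F loc 1.73 -5.4 -1.1 M loc -1.534 -0.246 -0.067 ori [ 3.1413e+00 -6.0000e-04 -1.3057e+00] 44.97710131108761
```

Emit:
jog_arm --moves '[[[0, 0, 0, 1.2, 0.3, 0, 0.2], [0, 0, 0, 2.4, 0.7, 0, 0.2], [0, 0, 0, 2.4, 0.7, 0, 0.2], [0, 0, 0, 2.4, 0.7, 0, 0.2]]]'

```text
clock: 8.0
tool_pos: [0.4998, 0.1654, 0.0962]
orientation: [3.139, -0.001, -1.306]
wrist_force: [1.0, -5.8, -1.4]
opening: 0.0308
grasp_force: 45.0
```

```bash
python3 st.py
```

```text
t 8.0 loc mm x 1.16 y -0.35 axle z 107.17 F loc -0.61 -5.81 -1.37 M loc -1.485 0.254 0.03 ori [ 3.1389e+00 -1.2000e-03 -1.3056e+00] 44.98429723083973
```

Emit:
jog_arm --moves '[[[0, 0, 0, -2.4, -0.7, 0, 0.2], [0, 0, 0, -4.8, -1.3, 0, 0.2], [0, 0, 0, -4.8, -1.3, 0, 0.2], [0, 0, 0, -4.8, -1.3, 0, 0.2]]]'

```text
clock: 8.4
tool_pos: [0.4953, 0.1643, 0.0964]
orientation: [3.14, -0.001, -1.306]
wrist_force: [0.7, -5.2, -1.1]
opening: 0.0307
grasp_force: 45.0
```

```bash
python3 st.py
```

```text
t 8.4 loc mm x -3.42 y -0.23 axle z 107.38 F loc -0.7 -5.15 -1.13 M loc -1.496 0.109 0.064 ori [ 3.1400e+00 -9.0000e-04 -1.3056e+00] 44.977890104055405
```

Emit:
jog_arm --moves '[[[0, 0, 0, -1.0, -0.3, 0, 0.2], [0, 0, 0, -2.0, -0.6, 0, 0.2], [0, 0, 0, -2.0, -0.6, 0, 0.2], [0, 0, 0, -2.0, -0.6, 0, 0.2], [0, 0, 0, -2.0, -0.6, 0, 0.2], [0, 0, 0, -2.0, -0.6, 0, 0.2]]]'

```text
clock: 9.0
tool_pos: [0.4947, 0.1644, 0.0968]
orientation: [-3.14, -0.0, -1.306]
wrist_force: [4.2, -5.0, -1.8]
opening: 0.0309
grasp_force: 45.0
```

```bash
python3 st.py; python3 - <<'E'
from h import *
b=grab('scene');a=grab('top')
x=b['img'][190:270,160:240,::-1];y=a['img'][190:270,145:225,::-1]
cv2.imwrite('pics/i.png',np.hstack([cv2.resize(i,(400,400),interpolation=cv2.INTER_CUBIC) for i in(x,y)]))
E
```

```text
t 9.0 loc mm x -4.0 y 0.07 axle z 107.82 F loc 2.68 -5.93 -1.8 M loc -1.564 -0.604 -0.168 ori [-3.1399 -0.     -1.3061] 44.991598427295685
```

View pics/i.png

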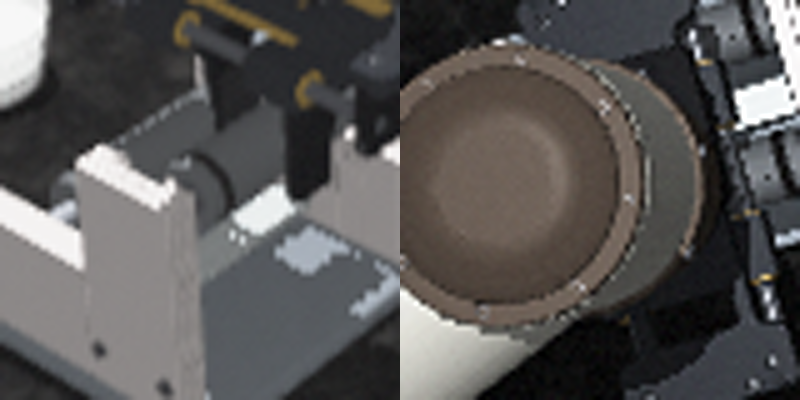

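Emit:
jog_arm --moves '[[[0, 0, 0, 1.8, 0.5, 0, 0.2], [0, 0, 0, 3.6, 1.0, 0, 0.2], [0, 0, 0, 3.1, 2.9, 0, 0.2], [0, 0, 0, 2.5, 4.9, 0, 0.2], [0, 0, 0, 2.0, 6.8, 0, 0.2], [0, 0, 0, 1.5, 8.7, 0, 0.2], [0, 0, 0, 1.0, 10.5, 0, 0.2], [0, 0, 0, 1.0, 10.5, 0, 0.2], [0, 0, 0, 1.0, 10.5, 0, 0.2], [0, 0, 0, 1.0, 10.5, 0, 0.2]]]'

```text
clock: 10.1
tool_pos: [0.4943, 0.1733, 0.0963]
orientation: [3.139, -0.002, -1.306]
wrist_force: [3.0, -8.4, -2.1]
opening: 0.031
grasp_force: 45.0
```

```bash
python3 st.py; python3 - <<'E'
from h import *
a=grab('wrist')
P=cloud(a);V=a['range_z']>.03;v,u=np.mgrid[:384,:512];x=np.array([.9639,.2661]);y=np.array([-.2661,.9639])
L=np.stack([P[...,:2]@x*1e3-524.6,P[...,:2]@y*1e3-26.8,P[...,2]*1e3],-1)
s=V&(abs(L[...,0]+1)<3)&(L[...,1]<-40)&(L[...,2]>97)&(L[...,2]<125)
print('stub end y',np.percentile(L[s][:,1],[0,1,3,10]))
c=V&(abs(L[...,0]-25)<30)&(abs(L[...,2]-75.5)<2.5)&(L[...,1]>-85)&(L[...,1]<-40);print('cheek y',np.percentile(L[c][:,1],[1,5,50,95,99,100]))
cv2.imwrite('pics/j.png',cv2.resize(a['img'][70:230,130:350,::-1],None,fx=3.6,fy=3.6,interpolation=2))
E
```

```text
t 10.1 loc mm x -2.05 y 8.73 axle z 107.25 F loc 0.68 -8.94 -2.1 M loc -2.427 -0.089 -0.064 ori [ 3.1389e+00 -2.2000e-03 -1.3059e+00] 44.97733812779188
stub end y [-54.52283975 -54.48588059 -54.21636171 -53.19902216]
cheek y [-69.46030664 -68.83823285 -62.00556451 -55.27102436 -54.63666144
 -53.5236589 ]
```

View pics/j.png

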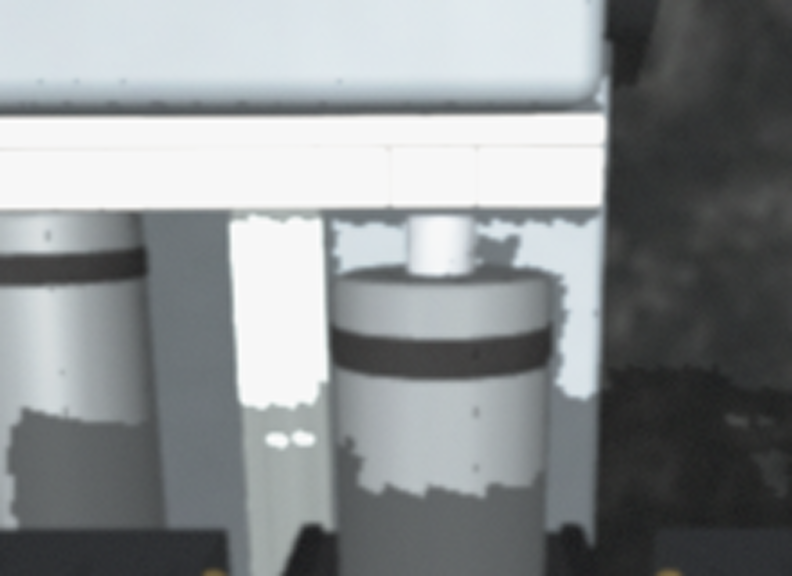

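Emit:
jog_arm --moves '[[[0, 0, 0, 0.3, 1.5, 0, 0.2], [0, 0, 0, 0.5, 2.9, 0, 0.2], [0, 0, 0, 0.5, 2.9, 0, 0.2], [0, 0, 0, 0.5, 2.9, 0, 0.2]]]'

```text
clock: 10.55
tool_pos: [0.494, 0.1755, 0.096]
orientation: [3.137, -0.003, -1.306]
wrist_force: [1.9, -9.1, -1.7]
opening: 0.0308
grasp_force: 45.0
```

```bash
cat > look.py <<'E'
from h import *
a=grab('wrist')
P=cloud(a);V=a['range_z']>.03;x=np.array([.9639,.2661]);y=np.array([-.2661,.9639])
L=np.stack([P[...,:2]@x*1e3-524.6,P[...,:2]@y*1e3-26.8,P[...,2]*1e3],-1)
import sys
z=float(sys.argv[1])
s=V&(abs(L[...,0]+1)<9)&(L[...,1]<-20)&(L[...,2]>z-6)&(L[...,2]<z+7)
S=L[s&(L[...,2]>z-1)&(L[...,1]<-48)]
print('stub end y',np.percentile(L[s][:,1],[0,1]),'stub x',np.percentile(S[:,0],[2,50,98]) if len(S) else None,'top',S[:,2].max() if len(S) else 0)
print('K',a['K'][0,2])
E
python3 st.py; python3 look.py 107
```

```text
t 10.55 loc mm x -1.77 y 10.96 axle z 106.95 F loc -0.62 -9.32 -1.71 M loc -2.581 0.338 0.051 ori [ 3.1366e+00 -3.1000e-03 -1.3057e+00] 44.98435668647289
stub end y [-52.30454153 -52.27302663] stub x [-5.40120876 -0.83740983  3.72442616] top 112.49789783255804
K 252.1782452687027
```

Emit:
jog_arm --moves '[[[0, 0, 0, 0, 0, -4, 0.2], [0, 0, 0, 0, 0, -8, 0.2], [0, 0, 0, 0, 0, -12, 0.2], [0, 0, 0, 0, 0, -16, 0.2], [0, 0, 0, 0, 0, -19, 0.2], [0, 0, 0, 0, 0, -19, 0.2], [0, 0, 0, 0, 0, -19, 0.2]]]'

```text
clock: 11.3
tool_pos: [0.4951, 0.1762, 0.0776]
orientation: [3.14, -0.002, -1.306]
wrist_force: [3.8, -9.0, 0.1]
opening: 0.0312
grasp_force: 45.0
```

```bash
python3 st.py; python3 look.py 88
```

```text
t 11.3 loc mm x -0.51 y 11.28 axle z 88.56 F loc 1.29 -9.68 0.12 M loc -2.553 -0.136 -0.048 ori [ 3.1395e+00 -2.1000e-03 -1.3059e+00] 44.99556815251708
stub end y [-52.02606017 -51.98829585] stub x [-4.7740271   0.35803273  4.9917161 ] top 93.75050791788026
K 252.1782452687027
```

Emit:
jog_arm --moves '[[[0, 0, 0, 0, 0, -3, 0.2], [0, 0, 0, 0, 0, -6, 0.2], [0, 0, 0, 0, 0, -9, 0.2], [0, 0, 0, 0, 0, -12, 0.2], [0, 0, 0, 0, 0, -15, 0.2], [0, 0, 0, 0, 0, -17, 0.2], [0, 0, 0, 0, 0, -17, 0.2], [0, 0, 0, 0, 0, -17, 0.2]]]'

```text
clock: 12.15
tool_pos: [0.4949, 0.1766, 0.0604]
orientation: [3.14, -0.001, -1.306]
wrist_force: [2.7, -7.2, -2.3]
opening: 0.031
grasp_force: 45.0
```

```bash
python3 st.py; python3 look.py 71.5
```

```text
t 12.15 loc mm x -0.59 y 11.73 axle z 71.36 F loc 0.73 -7.65 -2.27 M loc -2.188 -0.13 -0.047 ori [ 3.1395e+00 -1.4000e-03 -1.3060e+00] 44.98771347105503
stub end y [-109.46127483 -108.760991  ] stub x [-9.58565054 -0.88846311  7.62331598] top 77.79252556287517
K 252.1782452687027
```

Emit:
jog_arm --moves '[[[0, 0, 0, 0, 0, -1.5, 0.2], [0, 0, 0, 0, 0, -3, 0.2], [0, 0, 0, 0, 0, -4, 0.2], [0, 0, 0, 0, 0, -5, 0.2], [0, 0, 0, 0, 0, -5, 0.2], [0, 0, 0, 0, 0, -5, 0.2]]]'

```text
clock: 12.8
tool_pos: [0.4948, 0.1766, 0.0555]
orientation: [3.139, -0.002, -1.306]
wrist_force: [1.7, -7.6, -0.7]
opening: 0.0311
grasp_force: 45.0
```

```bash
python3 st.py
```

```text
t 12.8 loc mm x -0.68 y 11.75 axle z 66.45 F loc -0.43 -7.81 -0.72 M loc -2.018 0.068 -0.003 ori [ 3.1393e+00 -1.5000e-03 -1.3058e+00] 44.99733924865723
```

Emit:
jog_arm --moves '[[[0, 0, 0, 0, 0, -1, 0.2], [0, 0, 0, 0, 0, -1.5, 0.2], [0, 0, 0, 0, 0, -1.5, 0.2], [0, 0, 0, 0, 0, -1.5, 0.2]]]'

```text
clock: 13.2
tool_pos: [0.4949, 0.1766, 0.054]
orientation: [3.14, -0.001, -1.306]
wrist_force: [2.2, -7.6, -1.0]
opening: 0.031
grasp_force: 45.0
```

```bash
python3 st.py
```

```text
t 13.2 loc mm x -0.57 y 11.76 axle z 65.03 F loc 0.11 -7.92 -1.03 M loc -2.011 0.029 -0.013 ori [ 3.1396e+00 -1.4000e-03 -1.3059e+00] 44.997694194316864
```

Emit:
jog_arm --moves '[[[0, 0, 0, 0, 0, -1, 0.2], [0, 0, 0, 0, 0, -1, 0.2], [0, 0, 0, 0, 0, -1, 0.2]]]'

```text
clock: 13.5
tool_pos: [0.4949, 0.1766, 0.053]
orientation: [3.14, -0.001, -1.306]
wrist_force: [2.5, -7.5, 0.5]
opening: 0.0311
grasp_force: 45.0
```

```bash
python3 st.py
```

```text
t 13.5 loc mm x -0.56 y 11.78 axle z 64.01 F loc 0.43 -7.9 0.53 M loc -2.066 0.049 -0.046 ori [ 3.1396e+00 -1.4000e-03 -1.3059e+00] 44.997598528862
```

Emit:
jog_arm --moves '[[[0, 0, 0, 0, 0, -1, 0.2], [0, 0, 0, 0, 0, -1, 0.2], [0, 0, 0, 0, 0, -1, 0.2]]]'

```text
clock: 13.8
tool_pos: [0.495, 0.1767, 0.0522]
orientation: [3.14, -0.001, -1.306]
wrist_force: [3.0, -7.1, 1.5]
opening: 0.0311
grasp_force: 45.0
```

```bash
python3 st.py
```

```text
t 13.8 loc mm x -0.47 y 11.79 axle z 63.18 F loc 0.96 -7.6 1.47 M loc -1.945 0.133 -0.013 ori [ 3.1398e+00 -1.4000e-03 -1.3058e+00] 45.00173393636942
```

Emit:
jog_arm --moves '[[[0, 0, 0, 0, 0, 0.7, 0.2], [0, 0, 0, 0.4, -1.4, 0.7, 0.2], [0, 0, 0, 0.8, -2.8, 0.7, 0.2], [0, 0, 0, 1.1, -4.2, 0.7, 0.2], [0, 0, 0, 1.5, -5.6, 0.7, 0.2], [0, 0, 0, 1.5, -5.6, 0.7, 0.2], [0, 0, 0, 1.5, -5.6, 0.7, 0.2]]]'

```text
clock: 14.5
tool_pos: [0.4965, 0.1715, 0.0529]
orientation: [3.14, -0.001, -1.306]
wrist_force: [1.5, -5.8, 0.5]
opening: 0.0311
grasp_force: 45.0
```

```bash
python3 st.py;python3 look.py 64
```

```text
t 14.5 loc mm x -0.38 y 6.35 axle z 63.92 F loc -0.13 -5.97 0.5 M loc -1.632 0.264 0.024 ori [ 3.1403e+00 -9.0000e-04 -1.3055e+00] 45.00025788322091
stub end y [-112.13422017 -111.77330542] stub x [-9.69861226 -1.10429368  7.59196655] top 70.99940215188455
K 252.1782452687027
```

Emit:
jog_arm --moves '[[[0, 0, 0, 0.4, -1.4, 0, 0.2], [0, 0, 0, 0.8, -2.8, 0, 0.2], [0, 0, 0, 1.1, -4.2, 0, 0.2], [0, 0, 0, 1.4, -5.2, 0, 0.2], [0, 0, 0, 1.4, -5.2, 0, 0.2], [0, 0, 0, 1.4, -5.2, 0, 0.2]]]'

```text
clock: 15.15
tool_pos: [0.4982, 0.1668, 0.0528]
orientation: [3.141, -0.0, -1.306]
wrist_force: [-0.8, -5.0, 2.4]
opening: 0.0308
grasp_force: 45.0
```

```bash
python3 st.py
```

```text
t 15.15 loc mm x -0.04 y 1.41 axle z 63.84 F loc -2.07 -4.65 2.45 M loc -1.034 0.611 0.117 ori [ 3.1412e+00 -2.0000e-04 -1.3057e+00] 45.013823099434376
```

Emit:
jog_arm --moves '[[[0, 0, 0, 0.2, -0.7, 0, 0.2], [0, 0, 0, 0.4, -1.4, 0, 0.2], [0, 0, 0, 0.4, -1.4, 0, 0.2], [0, 0, 0, 0.4, -1.4, 0, 0.2]]]'

```text
clock: 15.55
tool_pos: [0.4987, 0.1661, 0.0528]
orientation: [-3.141, 0.001, -1.306]
wrist_force: [-3.4, 0.8, 2.7]
opening: 0.0309
grasp_force: 45.0
```

```bash
python3 st.py
```

```text
t 15.55 loc mm x 0.31 y 0.64 axle z 63.82 F loc -3.07 1.64 2.66 M loc 0.472 0.862 -0.035 ori [-3.1410e+00  8.0000e-04 -1.3059e+00] 45.01034639775753
```

Emit:
jog_arm --moves '[[[0, 0, 0, -0.8, 0.1, 0, 0.2], [0, 0, 0, -0.8, 0.1, 0, 0.2], [0, 0, 0, -0.8, 0.1, 0, 0.38], [0, 0, 0, -0.8, 0.1, 0, 0.42], [0, 0, 0, -0.8, 0.1, 0, 0.48], [0, 0, 0, -0.8, 0.1, 0, 0.55], [0, 0, 0, -0.8, 0.1, 0, 0.55], [0, 0, 0, -0.8, 0.1, 0, 0.55], [0, 0, 0, -0.8, 0.1, 0, 0.55], [0, 0, 0, -0.8, 0.1, 0, 0.55]]]'

```text
clock: 16.55
tool_pos: [0.4979, 0.1656, 0.0528]
orientation: [3.142, -0.0, -1.306]
wrist_force: [-0.1, 0.3, -1.0]
opening: 0.0479
grasp_force: 0.0
```

```bash
python3 st.py
```

```text
t 16.55 loc mm x -0.6 y 0.34 axle z 63.75 F loc -0.04 0.33 -0.99 M loc 0.03 0.113 -0.011 ori [ 3.1416 -0.     -1.3058] 0.0
```

Emit:
jog_arm --moves '[[[0, 0, 0, 0, 0, 10, 0.55], [0, 0, 0, 0, 0, 25, 0.55], [0, 0, 0, 0, 0, 50, 0.55], [0, 0, 0, 0, 0, 90, 0.55], [0, 0, 0, 0, 0, 130, 0.55], [0, 0, 0, -20, -40, 150, 0.55], [0, 0, 0, -40, -80, 150, 0.55], [0, 0, 0, -50, -120, 150, 0.55], [0, 0, 0, -60, -160, 150, 0.55], [0, 0, 0, -60, -200, 150, 0.55], [0, 0, 0, -60, -220, 150, 0.55], [0, 0, 0, -60, -220, 150, 0.55]]]'

```text
clock: 17.75
tool_pos: [0.4375, -0.0563, 0.2035]
orientation: [-3.141, -0.0, -1.309]
wrist_force: [-1.0, 0.7, 0.1]
opening: 0.0481
grasp_force: 0.0
```

```bash
python3 st.py; python3 - <<'E'
from h import *
b=grab('scene');a=grab('top')
x=b['img'][180:280,150:250,::-1];y=a['img'][165:255,155:245,::-1]
cv2.imwrite('pics/k.png',np.hstack([cv2.resize(i,(400,400),interpolation=cv2.INTER_CUBIC) for i in(x,y)]))
P=cloud(a);V=a['range_z']>.1;x=np.array([.9639,.2661]);y=np.array([-.2661,.9639])
L=np.stack([P[...,:2]@x*1e3-524.6,P[...,:2]@y*1e3-26.8,P[...,2]*1e3],-1)
for cx in (0,70):
  for cy in (-45,-30,0,30,45):
    m=V&(abs(L[...,0]-cx)<4)&(abs(L[...,1]-cy)<7);print(cx,cy,np.percentile(L[m][:,2],[50,90]).round(1),end='; ')
E
```

```text
t 17.75 loc mm x -117.88 y -197.48 axle z 214.54 F loc -0.77 0.91 0.06 M loc 0.068 0.115 -0.029 ori [-3.1407e+00 -2.0000e-04 -1.3095e+00] 0.0
0 -45 [78.3 80.4]; 0 -30 [78.1 80.3]; 0 0 [78.4 80.2]; 0 30 [79.4 82.2]; 0 45 [79.5 81.6]; 70 -45 [80.6 81.6]; 70 -30 [79.5 81.2]; 70 0 [80.6 81.2]; 70 30 [80. 82.]; 70 45 [79.3 81.2];
```

View pics/k.png

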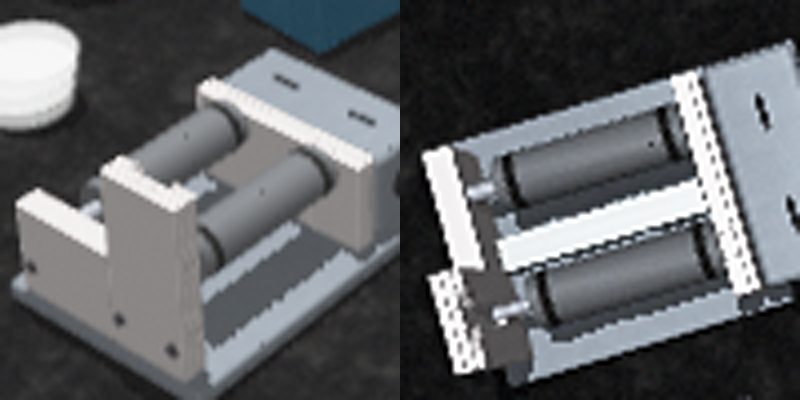

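```bash
python3 -c "
from bench import job;print(job.close_job())"
```

```text
the job is handed in; nothing more can be done
None
```

The front roller is back in its bay and the job is handed in at about 18 s: the last pictures show it level with the rear roller, its end against the low cheek (felt on contact) and its pin in the tower; forces stayed under about 10 N at every reading, and the arm went near neither the beaker nor the dropper bottle.

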